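# Strip the check fixture and put its parts away

## Task

The casting on the check fixture has been measured: take the stack apart and put every part away upright in its own place. The plug gauge goes gently into the round hole of its wooden block, the casting into the empty slot of the black notched tray, and the riser block flat inside the four corner angles of the black nest plate. Slide the end stop along the T-slot to the open end, lift it out and stand it in the rectangular pocket of its wooden block.

Things in the scene. Friction and masses are not known exactly. Their poses are not given: they have to be found in the camera images.
- fixture: Aluminium T-slot base plate, fixed, 260 (x) x 110 (y) x 30 high (mm). Origin: centre of underside. T-slot along x through its middle: throat 15 wide, lips 9 thick, channel below 27 wide, 13 high. Open only at the plate's -x end (x = -130), nearer the robot. The stack stands on it near x = +45, straddling the slot; the stop sits in the slot on the -x side of the stack.
- riser: Riser block, bottom of the stack: plain dark metal block 100 (x) x 56 (y) x 25 mm high, about 0.4 kg, lying on the fixture's top, long axis roughly along the slot. Origin: centre of its underside, z up.
- casting: Bare aluminium bridge casting lying on the riser, 150 mm long (x): round central boss 44 diameter, 26 high, with a bore of 26; arms 22 wide, 14 high; round ends 26 diameter, 20 high, centres 62 from the middle. Same both ways round, 0.16 kg. Origin: centre of its flat underside, z up. Grip across the boss (along y). A like casting is fixed in the tray.
- gauge: Steel plug gauge on top of the stack: flange 60 mm diameter, 12 thick, resting on the casting's boss; knurled knob on it 26 diameter, 34 high; plug below, 22 diameter, 18 long, in the casting's bore with 2 mm play all round. About 0.35 kg. Origin: centre of the flange's underside, z up (knob's top 46 above it, plug's end 18 below).
- stop: Dark steel end stop in the T-slot: block 30 x 30 mm, from 20.5 to 60.5 above the origin, resting on the plate; thumbscrew on top (to 72.5); neck 11 wide below; foot 30 (x, along the slot) x 22 x 8 high under the slot's lips. Slides freely with 2 to 3 mm play; lifts out only when its whole 30 mm length is past the open end. About 0.32 kg. Origin: centre of the foot's underside.
- gauge_block: Place of the plug gauge: fixed wooden block 90 x 90 x 35 mm high with a round hole, 39 diameter and 28 deep, in the middle of its top. Stored, the plug hangs in the hole and the flange lies on the block's top, 35 above the bench. Origin: centre of the underside.
- tray: Place of the casting: fixed black tray 176 (x) x 174 (y) mm, walls 32 high. Origin: at bench height under the middle of the EMPTY slot (tray spans y -66 to +108). The casting lies along x, either way round, its ends on two grey notched rails at x = -62 and +62, underside 14 above the bench, between teeth 16 high and 42 apart in y and end walls 166 apart. The slot at y = +78 is filled.
- riser_nest: Place of the riser: fixed black plate 136 (x) x 92 (y) x 6 mm thick with a grey angle at each corner rising 14 above it; these leave 116 x 72 between them, their legs are 22 long, the sides between are open. The riser lies flat on the plate, 6 above the bench, long axis along x, either way round. Origin: centre of the underside.
- stop_block: Place of the end stop: fixed wooden block 80 (x) x 90 (y) x 25 mm high with a rectangular pocket 39 (x) x 47 (y), 16 deep, in the middle of its top. The stop stands in it, foot on the pocket's floor 9 above the bench, facing any way that fits. Origin: centre of the underside.
Not all that is in view belongs to the job. Leave any red look-alike of the riser alone.

How it is judged (in metres and radians):
At the end, for the whole second after the job is handed in: All four upright (0.12 rad), at rest and seated (height within 5 mm): gauge within 12 mm of its block's middle, flange on top; casting within 14 mm of the empty slot's middle and riser of its nest's, each along it within 0.25 rad; stop within 14 mm of its pocket's middle, on the floor (horizontal distance between gauge and gauge_block below 0.012 m and z of gauge in the frame of gauge_block between 0.03 and 0.04 m and angle between each of gauge, casting, riser, stop's own z axis and vertical below 0.12 rad and linear speed of each of gauge, casting, riser, stop below 0.02 m/s and angular speed of each of gauge, casting, riser, stop below 0.2 rad/s and horizontal distance between casting and tray below 0.014 m and z of casting in the frame of tray between 0.009 and 0.019 m and angle between the x axis of casting and the x axis of tray, either way round below 0.25 rad and horizontal distance between riser and riser_nest below 0.014 m and z of riser in the frame of riser_nest between 0.001 and 0.011 m and angle between the x axis of riser and the x axis of riser_nest, either way round below 0.25 rad and horizontal distance between stop and stop_block below 0.014 m and z of stop in the frame of stop_block between 0.004 and 0.014 m); the robot touches nothing.
It fails at once if the gauge is banged down on its block (over 80 N) (contact force between gauge and gauge_block above 80 N).
It also fails if it takes over 115 s, if anything falls off the work surface, if the arm or the gripper's body presses on something with over 40 N, if the wrist force passes 120 N, or if a joint passes its speed limit or range.

## Robot

A 6-joint arm with a two-finger parallel gripper is mounted at the origin on the work surface. World frame = base frame: x ahead of the robot, y to its left, z up, the work surface at z = 0. Lengths are in m, angles in degrees, forces in N, time in s.
With the tool pointing down it reaches from about 0.35 to 0.925 m from the base axis. Payload 6.4 kg.
Tool frame: the origin (TCP) lies on the centre line of the jaws, within the pads' length; the fingertips stand 22 mm ahead of it and the grasp point (between the pads) lies 3 mm ahead of it; y points along the fingers, z is the direction in which the jaws open and shut, and the axes are right-handed (so a half turn about y gives the same grasp; the last joint's range is limited). The gripper opens to 94 mm and grips with 3 to 60 N. Pads are 16 mm wide; open, the fingers measure 119 mm over their backs; the gripper's body (75 mm by 177 mm) begins 78 mm behind the grasp point.
Start: joints at [62.447, 14.043, 89.255, -0, 76.702, -9.975], TCP at [0.196, 0.62, 0.227] pointing down, gripper open.
Joint ranges: [-179.41, 179.41], [-58.25, 129.5], [7.25, 145.43], [-54.29, 234.29], [11.92, 165.04], [-157.13, 157.13]. Speed limits (degrees/s): [147.25, 147.25, 180, 180, 180, 180].

## Interface

Orientations are given as a 3x3 rotation matrix whose columns are the frame's x, y, z axes.
In Python, from workcell import arm gives the robot as it stands.
- The arm moves only by the tool move_arm, never from a script. Its argument "steps" is a list of rows, each an object with "translation": the shift along the world's x, y, z as a fraction of full scale, a list of three; "rotation": the turn, a rotation vector about the world's x, y, z as a fraction of full scale, a list of three; "fingers": the opening, from 0 (shut) to 1 (fully open). In form: [{"translation": [tx, ty, tz], "rotation": [wx, wy, wz], "fingers": fingers}, ...]. A call has 1 to 5 rows; each row is the pose to reach, as a shift and turn from the pose commanded when the call began, turning the shorter way round; what a row does not reach only later rows make up. Full scale, the value 1, is 150 mm for a shift and 180 degrees for a turn. A row lasts 1/12 s, in which the tool goes at most 41.7 mm and 7.16 degrees, less where a joint would pass 70% of its speed; a pose out of reach is approached as far as the arm can. A call with a number of a shift or a turn outside -1 to 1 is refused whole. A call with a gripper value outside its range is refused whole. The fingers move at their own pace and stop on an object; "newtons" is the grip in N (left out, the last holds). Time passes only in rows, so rows that repeat a pose let the fingers close. It gives the time, the measured TCP pose, the force and the opening at its end, in the units of the state.
- arm.get_obs(): the state, without advancing time (a new reading comes with each control period).
- arm.snapshot(name): name is "side" or "top"; returns the picture (400x640x3 uint8, blue, green, red); there is no depth.
- arm.camera_model(name): a dict with "mtx" (3x3 intrinsics, pixels), "R" (3x3) and "t" (3): a world point X has camera coordinates R X + t. Camera axes: x right, y down, z forward; pixel columns grow to the right and rows downward; lengths in m; the calibration is good to about 2 mm. A picture is of the moment at which its call begins. camera_model takes no time and is no camera call.
- arm.job_done(): hands the job in, once; it reports no verdict.
The state is a dict: "t": time; "joints": joint angles; "joint_vel": joint speeds; "tau": joint torques, N m; "position": TCP position; "tool_rot": TCP orientation; "ft_force": force on the tool from outside, world axes, zero at the start; "wrist_torque": the same for the moment, N m; "finger_gap": finger opening in m.
Only numpy, scipy, OpenCV 4.12 (cv2) and the standard library are available. Lean on these libraries where they do the work, as an engineer would, in place of code of your own. Each camera call takes 0.05 s, during which the arm holds its last target. There are 200 camera calls.

## Working session

There is one attempt and no reset: what is moved stays moved. The work goes in short steps, Python scripts to look and compute and a tool call to move; the robot and the scene stay as the last step left them, time stands still between calls to the robot, and variables do not carry over. Pictures are saved under pics/ and viewed, about 12 in all and at most 16, crops included, and the job is handed in when it is done.

Besides the shell and the picture viewer there is one more tool, called after "Emit:" as name([rows], argument=value, ...), one row to a line, values as JSON. move_arm: Moves the arm, as the interface text tells. Its arguments: {"type":"object","properties":{"steps":{"type":"array"},"newtons":{"type":"number"}},"required":["steps"]}

```bash
mkdir -p pics; ls; python3 - <<'E'
from workcell import arm
import cv2,numpy as np
o=arm.get_obs()
print(o['t'],o['position'],o['tool_rot'],o['finger_gap'])
for n in('side','top'):
    cv2.imwrite(f'pics/{n}0.png',arm.snapshot(n)); m=arm.camera_model(n); print(n,{k:np.round(v,4).tolist() for k,v in m.items()})
    print(-np.array(m['R']).T@m['t'])
E
```

```text
pics
0.0 [0.19599572 0.61917308 0.22638062] [[ 9.53334398e-01 -8.63096867e-04  3.01915189e-01]
 [-3.01916246e-01 -1.64401435e-03  9.53333036e-01]
 [-3.26465853e-04 -9.99998276e-01 -1.82787840e-03]] 0.09372829606516098
side {'mtx': [[428.3344, 0.0, 319.138], [0.0, 428.3344, 198.4257], [0.0, 0.0, 1.0]], 'R': [[0.9973, -0.0722, -0.0149], [-0.0636, -0.7398, -0.6698], [0.0374, 0.669, -0.7424]], 't': [-0.5034, 0.1044, 0.9746]}
[ 0.47221308 -0.61113301  0.78590402]
top {'mtx': [[457.0999, 0.0, 320.472], [0.0, 457.0999, 198.616], [0.0, 0.0, 1.0]], 'R': [[-0.0226, -0.9997, -0.006], [-0.9814, 0.0233, -0.1906], [0.1907, 0.0015, -0.9816]], 't': [0.0299, 0.5149, 1.013]}
[0.31282853 0.01628708 1.09273087]
```

View pics/side0.png

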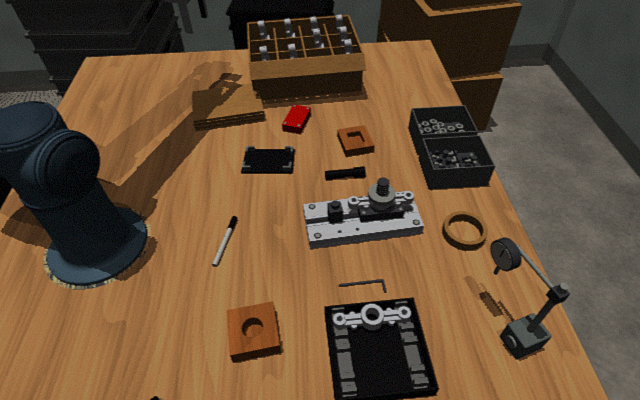

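View pics/top0.png

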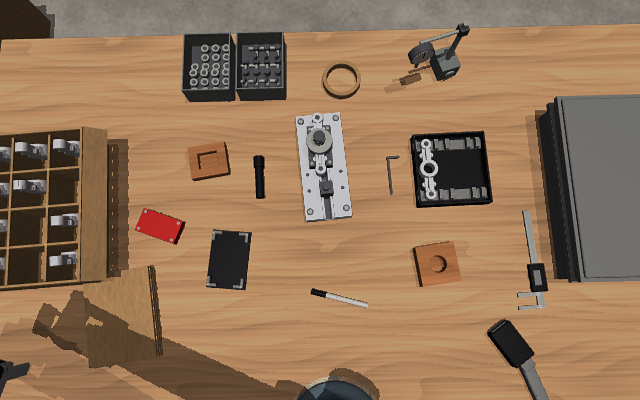

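The side view shows the fixture near (360,220), the tray at (380,345), the gauge block at (253,330), the nest at (269,160) and the stop block at (356,138). The top view shows the same items: fixture (323,165), tray (452,168), gauge block (437,263), nest (229,259) and stop block (208,160). Next I'll zoom in to get accurate corners.

```bash
python3 - <<'E'
import cv2
a=cv2.imread('pics/top0.png')
def crop(im,x0,y0,w,h,s,name,g=10):
    c=cv2.resize(im[y0:y0+h,x0:x0+w],None,fx=s,fy=s,interpolation=cv2.INTER_CUBIC)
    c=cv2.convertScaleAbs(c,alpha=1.5,beta=15)
    for x in range(x0-x0%g+g,x0+w,g):
        cv2.line(c,((x-x0)*s,0),((x-x0)*s,4),(0,255,255),1)
        if x%20==0: cv2.putText(c,str(x),((x-x0)*s-10,14),0,.35,(0,0,255),1)
    for y in range(y0-y0%g+g,y0+h,g):
        cv2.line(c,(0,(y-y0)*s),(4,(y-y0)*s),(0,255,255),1)
        if y%20==0: cv2.putText(c,str(y),(6,(y-y0)*s+4),0,.35,(0,0,255),1)
    cv2.imwrite(name,c)
crop(a,180,130,80,170,4,'pics/cl.png')
crop(a,285,105,80,120,5,'pics/cm.png')
crop(a,400,120,100,175,4,'pics/cr.png')
l,m,r=[cv2.imread(f'pics/{n}.png') for n in('cl','cm','cr')]
import numpy as np
h=600
def pad(i): 
    i=i[:700]; return cv2.copyMakeBorder(i,0,700-i.shape[0],0,0,cv2.BORDER_CONSTANT)
cv2.imwrite('pics/lr.png',cv2.resize(np.hstack([pad(l),pad(r)]),None,fx=.857,fy=.857))
E
```

```text
(no output)
```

View pics/lr.png

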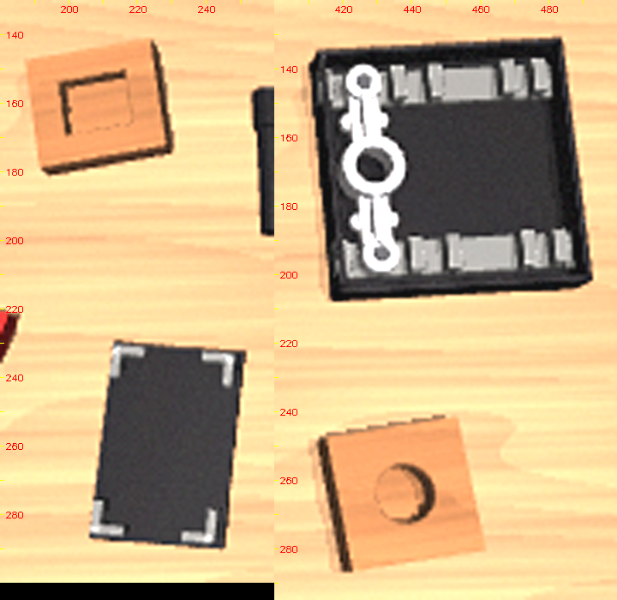

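View pics/cm.png

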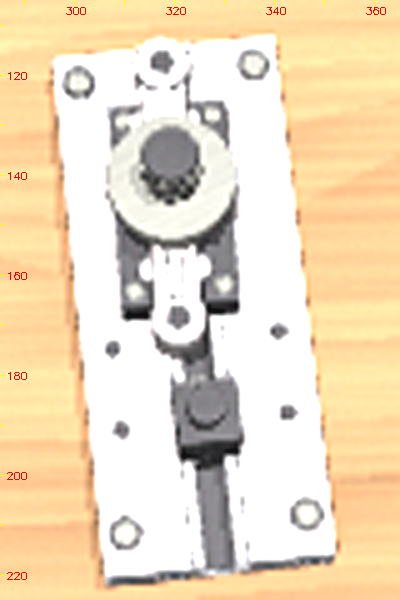

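The crops give corner pixels for each block, the nest, the tray, the fixture and the stack parts. I'll fit poses from them and check with an overlay on both cameras.

```bash
cat > h.py <<'E'
import numpy as np,cv2
from scipy.optimize import least_squares
from workcell import arm
def proj(n,X):
    m=arm.camera_model(n); c=np.asarray(X)@np.array(m['R']).T+np.array(m['t'])
    p=c@np.array(m['mtx']).T; return p[:,:2]/p[:,2:]
def tf(p,L):
    L=np.asarray(L,float); c,s=np.cos(p[2]),np.sin(p[2])
    return np.c_[p[0]+c*L[:,0]-s*L[:,1],p[1]+s*L[:,0]+c*L[:,1],L[:,2]]
def fit(L,px,n='top',fixyaw=None,p0=(.5,0,0)):
    f=lambda p:(proj(n,tf(p,L))-px).ravel()
    r=least_squares(f,p0,x_scale=[.1,.1,.3]); return r.x,np.sqrt(np.mean(r.fun**2))
def rect(x,y,z,ox=0,oy=0): # image order TL TR BR BL in the top view
    return [(x/2+ox,y/2+oy,z),(x/2+ox,-y/2+oy,z),(-x/2+ox,-y/2+oy,z),(-x/2+ox,y/2+oy,z)]
def circ(r,z,n=24):
    a=np.linspace(0,2*np.pi,n,endpoint=False); return [(r*np.cos(t),r*np.sin(t),z) for t in a]
E
cat > fit.py <<'E'
from h import *
D={
'stop_block':(rect(80,90,25)+rect(39,47,25),[(187.6,147.5),(224.2,141.9),(229.2,173),(192.3,178.5),(197.5,153.9),(217.9,150.4),(218.8,165.6),(199.8,169.1)]),
'riser_nest':(rect(136,92,6),[(213.3,229.5),(251.5,232.7),(245.3,289.9),(206,286.9)]),
'tray':(rect(176,174,32,0,21),[(410.8,135.2),(484,131.4),(492.5,203.1),(416.9,207.2)]),
'gauge_block':(rect(90,90,35)+[(0,0,35)],[(415.5,247.2),(453.7,241.6),(461.8,280.7),(422.7,286.6),(437.9,264.1)]),
'fixture':(rect(260,110,30),[(295.4,117),(340,112),(352.2,216),(306,220.6)]),
'riser':(rect(100,56,55),[(307.4,126),(330.6,125),(332.4,165.6),(309.6,166.4)]),
'casting':([(62,0,75),(-62,0,75)],[(317,117.6),(320.6,168.4)]),
'gauge':([(0,0,93),(0,0,127)],[(319.4,141),(318.6,135)]),
'stop':(rect(30,30,70),[(319.8,181.4),(332,180.2),(333.2,192.4),(321,194.2)])}
P={}
for k,(L,px) in D.items():
    p,e=fit(np.array(L)/1000,np.array(px)); P[k]=p.tolist(); print(k,np.round(p[:2],4),round(np.degrees(p[2]),1),'rms',round(e,2))
import json; json.dump(P,open('P.json','w'))
im=cv2.resize(cv2.imread('pics/side0.png')[90:400,180:500],None,fx=2.4,fy=2.4,interpolation=cv2.INTER_CUBIC)
im=cv2.convertScaleAbs(im,alpha=1.4,beta=10)
for k,(L,px) in D.items():
    groups=[L[i:i+4] for i in range(0,len(L),4)]
    if k=='gauge': groups=[circ(30,93),circ(13,127)]
    if k=='casting': groups=[L]
    for g in groups:
        q=(proj('side',tf(P[k],np.array(g)/1000))-[180,90])*2.4
        cv2.polylines(im,[np.int32(np.round(q))],True,(0,0,255),1)
cv2.imwrite('pics/ov.png',im)
E
python3 fit.py
```

```text
stop_block [0.6222 0.2872] 8.6 rms 0.4
riser_nest [0.3828 0.2373] -5.9 rms 0.19
tray [ 0.5848 -0.3166] 1.4 rms 0.67
gauge_block [ 0.3596 -0.2484] 7.1 rms 0.17
fixture [0.6008 0.0093] 4.7 rms 0.22
riser [0.6423 0.0162] 1.3 rms 0.28
casting [0.6429 0.0188] 2.6 rms 0.08
gauge [0.6425 0.018 ] 0.0 rms 0.47
stop [0.5382 0.0035] 4.8 rms 0.33
```

View pics/ov.png

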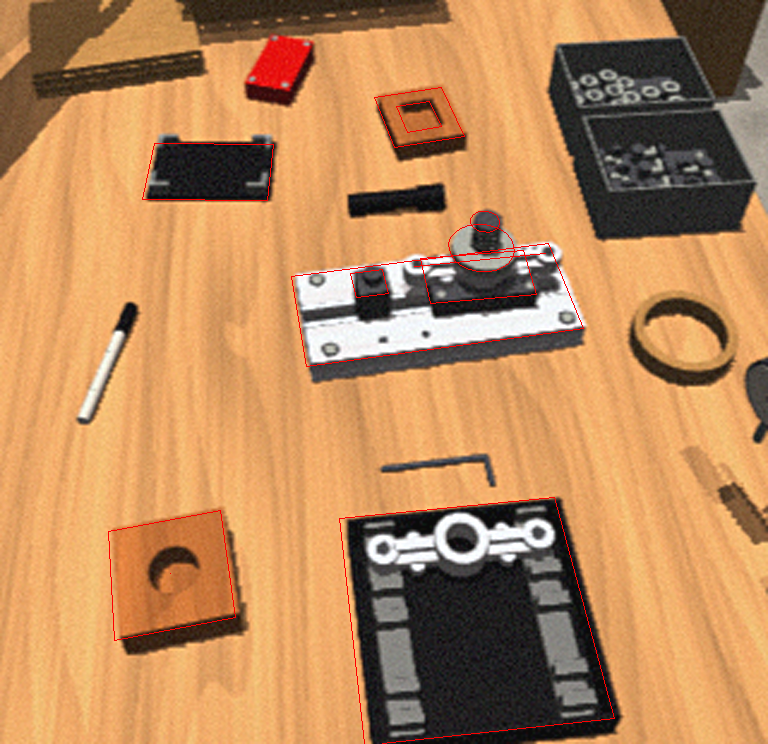

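The fits are consistent: the side camera differs by about 3–4 mm, a calibration bias I'll settle with the gripper. I'm moving to above the gauge now.

Emit:
move_arm([
  {"translation": [0.74,-1,0.15],"rotation": [0,0,0.1],"fingers": 1},
  {"translation": [0.74,-1,0.15],"rotation": [0,0,0.1],"fingers": 1},
  {"translation": [0.74,-1,0.15],"rotation": [0,0,0.1],"fingers": 1},
  {"translation": [0.74,-1,0.15],"rotation": [0,0,0.1],"fingers": 1},
  {"translation": [0.74,-1,0.15],"rotation": [0,0,0.1],"fingers": 1},
], newtons=30)

```text
t: 0.52
position: [0.309, 0.467, 0.25]
tool_rot: [[1.0, 0.0, -0.006], [0.006, -0.001, 1.0], [0.0, -1.0, -0.001]]
ft_force: [-1.1, -0.9, -0.1]
finger_gap: 0.0938
```

Emit:
move_arm([
  {"translation": [0.74,-1,0],"rotation": [0,0,0],"fingers": 1},
  {"translation": [0.74,-1,0],"rotation": [0,0,0],"fingers": 1},
  {"translation": [0.74,-1,0],"rotation": [0,0,0],"fingers": 1},
  {"translation": [0.74,-1,0],"rotation": [0,0,0],"fingers": 1},
  {"translation": [0.74,-1,0],"rotation": [0,0,0],"fingers": 1},
])

```text
t: 0.93
position: [0.4201, 0.3164, 0.2496]
tool_rot: [[1.0, 0.0, -0.004], [0.004, -0.001, 1.0], [0.0, -1.0, -0.001]]
ft_force: [-0.3, -0.4, -0.8]
finger_gap: 0.0941
```

Emit:
move_arm([
  {"translation": [0.74,-1,0],"rotation": [0,0,0],"fingers": 1},
  {"translation": [0.74,-1,0],"rotation": [0,0,0],"fingers": 1},
  {"translation": [0.74,-1,0],"rotation": [0,0,0],"fingers": 1},
  {"translation": [0.74,-1,0],"rotation": [0,0,0],"fingers": 1},
  {"translation": [0.74,-1,0],"rotation": [0,0,0],"fingers": 1},
])

```text
t: 1.35
position: [0.5311, 0.1661, 0.2496]
tool_rot: [[1.0, -0.0, -0.004], [0.004, -0.001, 1.0], [-0.0, -1.0, -0.001]]
ft_force: [0.9, 0.1, -0.2]
finger_gap: 0.0942
```

Emit:
move_arm([
  {"translation": [0.7,-0.95,0],"rotation": [0,0,0],"fingers": 1},
  {"translation": [0.7,-0.95,0],"rotation": [0,0,0],"fingers": 1},
  {"translation": [0.7,-0.95,0],"rotation": [0,0,0],"fingers": 1},
  {"translation": [0.7,-0.95,0],"rotation": [0,0,0],"fingers": 1},
  {"translation": [0.7,-0.95,0],"rotation": [0,0,0],"fingers": 1},
])

```text
t: 1.77
position: [0.6364, 0.0224, 0.2492]
tool_rot: [[1.0, -0.0, -0.003], [0.003, -0.001, 1.0], [-0.0, -1.0, -0.001]]
ft_force: [-0.2, -0.3, 0.1]
finger_gap: 0.0937
```

Emit:
move_arm([
  {"translation": [0,-0.01,-0.2],"rotation": [0,0,0],"fingers": 1},
  {"translation": [0.02,-0.02,-0.4],"rotation": [0,0,0],"fingers": 1},
  {"translation": [0.03,-0.03,-0.58],"rotation": [0,0,0],"fingers": 1},
  {"translation": [0.03,-0.03,-0.65],"rotation": [0,0,0],"fingers": 1},
  {"translation": [0.03,-0.03,-0.65],"rotation": [0,0,0],"fingers": 1},
])

```text
t: 2.18
position: [0.6362, 0.0234, 0.1486]
tool_rot: [[1.0, -0.007, -0.008], [0.008, 0.001, 1.0], [-0.007, -1.0, 0.001]]
ft_force: [0.2, 0.6, 0.7]
finger_gap: 0.0941
```

```bash
cat > g.py <<'E'
from h import *
import sys
def grip_view(name,boxes,extra=[]):
    o=arm.get_obs(); p=np.array(o['position']); R=np.array(o['tool_rot']); g=o['finger_gap']/2
    print(np.round(p,4),g,np.round(o['ft_force'],1),o['t'])
    tiles=[]
    for n,(x0,y0,w,h,s) in boxes.items():
        a=arm.snapshot(n)
        im=cv2.convertScaleAbs(cv2.resize(a[y0:y0+h,x0:x0+w],None,fx=s,fy=s,interpolation=cv2.INTER_CUBIC),alpha=1.4,beta=10)
        for s0 in(1,-1):
            L=[(x,.022,s0*z) for x,z in((-.008,g),(.008,g),(.008,g+.0125),(-.008,g+.0125))]
            q=(proj(n,p+np.array(L)@R.T)-[x0,y0])*s
            cv2.polylines(im,[np.int32(np.round(q))],True,(0,0,255),1)
        for e in extra:
            q=(proj(n,np.array(e))-[x0,y0])*s
            cv2.polylines(im,[np.int32(np.round(q))],True,(0,255,0),1)
        for x in range(x0+(-x0)%10,x0+w,10): cv2.line(im,((x-x0)*s,0),((x-x0)*s,8 if x%50==0 else 3),(255,0,0),1)
        for y in range(y0+(-y0)%10,y0+h,10): cv2.line(im,(0,(y-y0)*s),(8 if y%50==0 else 3,(y-y0)*s),(255,0,0),1)
        tiles.append(im)
    H=max(t.shape[0] for t in tiles)
    cv2.imwrite(name,np.hstack([cv2.copyMakeBorder(t,0,H-t.shape[0],0,5,cv2.BORDER_CONSTANT) for t in tiles]))
E
python3 - <<'E'
from g import *
grip_view('pics/g1.png',{'side':(295,140,150,110,5)},[tf((.6425,.018,0),np.array(circ(30,93))/1000),tf((.6425,.018,0),np.array(circ(13,127))/1000)])
E
```

```text
[0.6362 0.0234 0.1486] 0.04703307905718106 [0.2 0.6 0.7] 2.1833
```

View pics/g1.png

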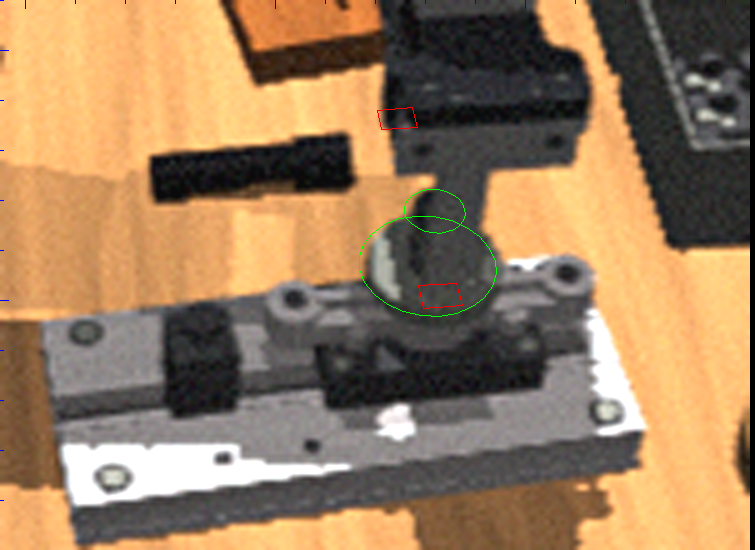

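```bash
python3 - <<'E'
from g import *
o=arm.get_obs(); p=np.array(o['position']); R=np.array(o['tool_rot']); print(np.round(p,4),o['t'],np.round(R,3).tolist(),np.round(o['joints'],2))
L=[(-.0375,-.075,-.0885),(.0375,-.075,-.0885),(-.008,0,-.06),(.008,0,-.06),(-.008,-.06,-.06),(.008,-.06,-.06)]
print(np.round((proj('side',p+np.array(L)@R.T)-[295,140])*5))
E
```

```text
[0.6378 0.0232 0.1513] 2.2333 [[1.0, -0.003, -0.008], [0.008, 0.001, 1.0], [-0.003, -1.0, 0.001]] [-8.080e+00  1.687e+01  9.416e+01  1.000e-02  6.915e+01 -9.852e+01]
[[387. 191.]
 [589. 178.]
 [433. 268.]
 [472. 265.]
 [448. 161.]
 [490. 158.]]
```

The predicted gripper body matches the picture horizontally (387–589 predicted, 388–590 seen), so the calibration is good to about 1–2 mm. Now descending to grip the knob.

Emit:
move_arm([
  {"translation": [0.033,-0.027,0],"rotation": [0,0,0],"fingers": 1},
  {"translation": [0.033,-0.027,-0.12],"rotation": [0,0,0],"fingers": 1},
  {"translation": [0.033,-0.027,-0.22],"rotation": [0,0,0],"fingers": 1},
  {"translation": [0.033,-0.027,-0.22],"rotation": [0,0,0],"fingers": 0},
  {"translation": [0.033,-0.027,-0.22],"rotation": [0,0,0],"fingers": 0},
])

```text
t: 2.65
position: [0.6445, 0.0185, 0.1209]
tool_rot: [[1.0, 0.002, -0.008], [0.008, -0.0, 1.0], [0.002, -1.0, -0.0]]
ft_force: [-0.2, 0.1, 0.4]
finger_gap: 0.0839
```

Emit:
move_arm([
  {"translation": [0,0,0],"rotation": [0,0,0],"fingers": 0},
  {"translation": [0,0,0],"rotation": [0,0,0],"fingers": 0},
  {"translation": [0,0,0],"rotation": [0,0,0],"fingers": 0},
  {"translation": [0,0,0],"rotation": [0,0,0],"fingers": 0},
  {"translation": [0,0,0],"rotation": [0,0,0],"fingers": 0},
])

```text
t: 3.07
position: [0.644, 0.0186, 0.12]
tool_rot: [[1.0, 0.001, -0.007], [0.007, -0.0, 1.0], [0.001, -1.0, -0.0]]
ft_force: [-0.4, 0.2, -0.2]
finger_gap: 0.0507
```

```bash
python3 - <<'E'
from g import *
o=arm.get_obs();print(o['t'],np.round(o['position'],4),np.round(o['ft_force'],1),o['finger_gap'])
L=np.array(rect(176,174,32,0,21)+[(62,78,34),(-62,78,34)])/1000
px=[(410.8,135.2),(484,131.4),(492.5,203.1),(416.9,207.2),(426,144),(431.4,194.4)]
print('top',fit(L,np.array(px)))
Ls=L[4:]; print('side ends',fit(Ls[::-1],np.array([(340,318.3),(404.2,312.1)]),'side'), 'top ends',fit(Ls,np.array(px[4:])))
E
```

```text
3.0667 [0.644  0.0186 0.12  ] [-0.4  0.2 -0.2] 0.050680882245968374
top (array([ 0.58538421, -0.31766958,  0.02504381]), np.float64(0.7441630354631309))
side ends (array([ 0.59065268, -0.31722016,  0.02440359]), np.float64(0.1870834089853313)) top ends (array([ 0.58732619, -0.31975011,  0.0360552 ]), np.float64(0.04087494900418922))
```

Emit:
move_arm([
  {"translation": [0,0,0],"rotation": [0,0,0],"fingers": 0},
  {"translation": [0,0,0],"rotation": [0,0,0],"fingers": 0},
  {"translation": [0,0,0],"rotation": [0,0,0],"fingers": 0},
  {"translation": [0,0,0],"rotation": [0,0,0],"fingers": 0},
  {"translation": [0,0,0],"rotation": [0,0,0],"fingers": 0},
], newtons=40)

```text
t: 3.48
position: [0.6438, 0.0189, 0.1195]
tool_rot: [[1.0, 0.0, -0.007], [0.007, 0.001, 1.0], [0.0, -1.0, 0.001]]
ft_force: [0.3, 1.6, -0.3]
finger_gap: 0.0256
```

Emit:
move_arm([
  {"translation": [0,0,0],"rotation": [0,0,0],"fingers": 0},
  {"translation": [0,0,0.05],"rotation": [0,0,0],"fingers": 0},
  {"translation": [0,0,0.13],"rotation": [0,0,0],"fingers": 0},
  {"translation": [0,0,0.25],"rotation": [0,0,0],"fingers": 0},
  {"translation": [0,0,0.4],"rotation": [0,0,0],"fingers": 0},
])

```text
t: 3.9
position: [0.6424, 0.0185, 0.1787]
tool_rot: [[1.0, -0.004, -0.007], [0.007, 0.0, 1.0], [-0.004, -1.0, 0.0]]
ft_force: [1.4, 0.1, -3.9]
finger_gap: 0.0257
```

```bash
python3 - <<'E'
from g import *
grip_view('pics/g2.png',{'side':(300,120,150,110,4)})
E
```

```text
[0.6424 0.0185 0.1787] 0.01283534680654009 [ 1.4  0.1 -3.9] 3.9
```

View pics/g2.png

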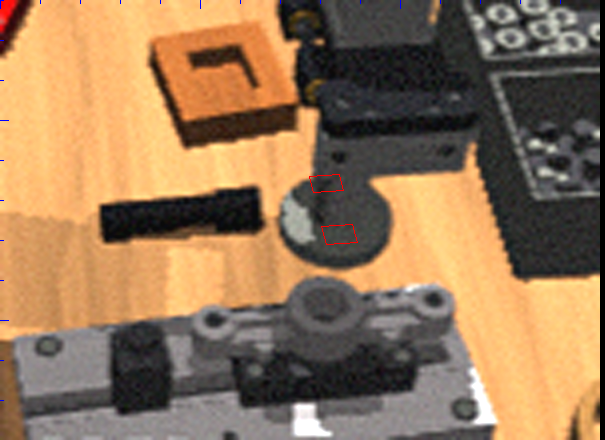

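The gauge is lifted and centred between the fingers (flange centre near (336,222), finger boxes at 325–340). Moving over its block.

Emit:
move_arm([
  {"translation": [-0.15,-0.14,0],"rotation": [0,0,0],"fingers": 0},
  {"translation": [-0.35,-0.33,0],"rotation": [0,0,0],"fingers": 0},
  {"translation": [-0.55,-0.52,0],"rotation": [0,0,0],"fingers": 0},
  {"translation": [-0.75,-0.71,0],"rotation": [0,0,0],"fingers": 0},
  {"translation": [-0.95,-0.89,0],"rotation": [0,0,0],"fingers": 0},
])

```text
t: 4.37
position: [0.4995, -0.1159, 0.1794]
tool_rot: [[1.0, -0.0, -0.008], [0.008, -0.001, 1.0], [-0.0, -1.0, -0.001]]
ft_force: [0.4, -0.4, -3.1]
finger_gap: 0.0254
```

Emit:
move_arm([
  {"translation": [-0.2,-0.19,0],"rotation": [0,0,0],"fingers": 0},
  {"translation": [-0.45,-0.43,0],"rotation": [0,0,0],"fingers": 0},
  {"translation": [-0.7,-0.66,0],"rotation": [0,0,0],"fingers": 0},
  {"translation": [-0.87,-0.82,0],"rotation": [0,0,0],"fingers": 0},
  {"translation": [-0.945,-0.885,0],"rotation": [0,0,0],"fingers": 0},
])

```text
t: 4.78
position: [0.357, -0.2494, 0.1797]
tool_rot: [[1.0, -0.0, -0.006], [0.006, -0.002, 1.0], [-0.0, -1.0, -0.002]]
ft_force: [0.0, 0.1, -4.4]
finger_gap: 0.0252
```

Emit:
move_arm([
  {"translation": [0,0,-0.1],"rotation": [0,0,0],"fingers": 0},
  {"translation": [0,0,-0.2],"rotation": [0,0,0],"fingers": 0},
  {"translation": [0,0,-0.35],"rotation": [0,0,0],"fingers": 0},
  {"translation": [0,0,-0.47],"rotation": [0,0,0],"fingers": 0},
  {"translation": [0,0,-0.5],"rotation": [0,0,0],"fingers": 0},
])

```text
t: 5.2
position: [0.3577, -0.2461, 0.1017]
tool_rot: [[1.0, -0.004, -0.007], [0.007, 0.004, 1.0], [-0.004, -1.0, 0.004]]
ft_force: [-0.5, 0.7, -3.0]
finger_gap: 0.0254
```

```bash
python3 - <<'E'
from g import *
grip_view('pics/g3.png',{'side':(205,270,110,100,4)},[tf((.3596,-.2484,.124),np.array(circ(19.5,35))/1000)])
E
```

```text
[ 0.3577 -0.2461  0.1017] 0.01269189125849385 [-0.5  0.7 -3. ] 5.2
```

View pics/g3.png

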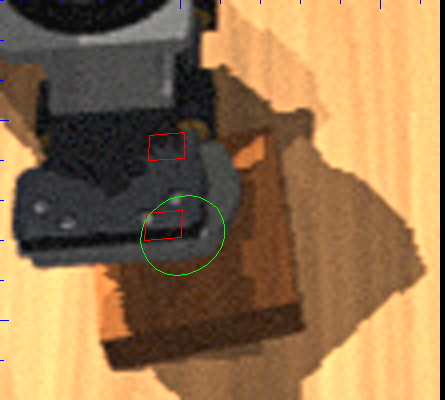

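The gripper hides most of the hole. The half-pixel correction and the side view suggest +2 mm in x, so I'll add that and lower slowly.

Emit:
move_arm([
  {"translation": [0.015,0,0],"rotation": [0,0,0],"fingers": 0},
  {"translation": [0.015,0,-0.03],"rotation": [0,0,0],"fingers": 0},
  {"translation": [0.015,0,-0.07],"rotation": [0,0,0],"fingers": 0},
  {"translation": [0.015,0,-0.11],"rotation": [0,0,0],"fingers": 0},
  {"translation": [0.015,0,-0.13],"rotation": [0,0,0],"fingers": 0},
])

```text
t: 5.67
position: [0.3617, -0.2474, 0.0844]
tool_rot: [[1.0, -0.0, -0.008], [0.008, 0.0, 1.0], [-0.0, -1.0, 0.0]]
ft_force: [0.1, -1.1, -4.5]
finger_gap: 0.0255
```

Emit:
move_arm([
  {"translation": [0,0,-0.015],"rotation": [0,0,0],"fingers": 0},
  {"translation": [0,0,-0.025],"rotation": [0,0,0],"fingers": 0},
  {"translation": [0,0,-0.035],"rotation": [0,0,0],"fingers": 0},
  {"translation": [0,0,-0.04],"rotation": [0,0,0],"fingers": 0},
  {"translation": [0,0,-0.045],"rotation": [0,0,0],"fingers": 0},
])

```text
t: 6.08
position: [0.3618, -0.2478, 0.0783]
tool_rot: [[1.0, 0.0, -0.007], [0.007, -0.0, 1.0], [0.0, -1.0, -0.0]]
ft_force: [-0.0, 0.2, -3.4]
finger_gap: 0.0253
```

Emit:
move_arm([
  {"translation": [0,0,-0.006],"rotation": [0,0,0],"fingers": 0},
  {"translation": [0,0,-0.012],"rotation": [0,0,0],"fingers": 0},
  {"translation": [0,0,-0.018],"rotation": [0,0,0],"fingers": 0},
  {"translation": [0,0,-0.024],"rotation": [0,0,0],"fingers": 0},
  {"translation": [0,0,-0.027],"rotation": [0,0,0],"fingers": 0},
])

```text
t: 6.5
position: [0.3617, -0.2476, 0.074]
tool_rot: [[1.0, -0.0, -0.007], [0.007, 0.0, 1.0], [-0.0, -1.0, 0.0]]
ft_force: [0.6, 0.1, -4.8]
finger_gap: 0.0255
```

Emit:
move_arm([
  {"translation": [0,0,-0.004],"rotation": [0,0,0],"fingers": 0},
  {"translation": [0,0,-0.008],"rotation": [0,0,0],"fingers": 0},
  {"translation": [0,0,-0.011],"rotation": [0,0,0],"fingers": 0},
  {"translation": [0,0,-0.011],"rotation": [0,0,0],"fingers": 0},
  {"translation": [0,0,-0.011],"rotation": [0,0,0],"fingers": 0},
])

```text
t: 6.92
position: [0.3618, -0.2476, 0.0734]
tool_rot: [[1.0, -0.001, -0.008], [0.008, 0.001, 1.0], [-0.001, -1.0, 0.001]]
ft_force: [-3.2, 3.9, 6.2]
finger_gap: 0.0254
```

Contact is gentle (+6 N) at the expected height. Releasing, rising and going to the casting.

Emit:
move_arm([
  {"translation": [0,0,0],"rotation": [0,0,0],"fingers": 0.5},
  {"translation": [0,0,0],"rotation": [0,0,0],"fingers": 0.5},
  {"translation": [0,0,0],"rotation": [0,0,0],"fingers": 0.5},
  {"translation": [0,0,0.1],"rotation": [0,0,0],"fingers": 0.5},
  {"translation": [0,0,0.3],"rotation": [0,0,0],"fingers": 0.5},
])

```text
t: 7.33
position: [0.36, -0.2457, 0.115]
tool_rot: [[1.0, -0.005, -0.007], [0.007, 0.006, 1.0], [-0.005, -1.0, 0.006]]
ft_force: [0.9, -0.9, 0.3]
finger_gap: 0.0469
```

Emit:
move_arm([
  {"translation": [0,0,0.2],"rotation": [0,0,0],"fingers": 1},
  {"translation": [0,0,0.4],"rotation": [0,0,0],"fingers": 1},
  {"translation": [0.15,0.14,0.42],"rotation": [0,0,0.012],"fingers": 1},
  {"translation": [0.35,0.33,0.42],"rotation": [0,0,0.012],"fingers": 1},
  {"translation": [0.55,0.51,0.42],"rotation": [0,0,0.012],"fingers": 1},
])

```text
t: 7.75
position: [0.4457, -0.171, 0.182]
tool_rot: [[0.999, 0.003, -0.043], [0.043, -0.002, 0.999], [0.003, -1.0, -0.002]]
ft_force: [-0.2, -0.5, 0.1]
finger_gap: 0.0769
```

Emit:
move_arm([
  {"translation": [0.2,0.19,0],"rotation": [0,0,0],"fingers": 1},
  {"translation": [0.4,0.37,0],"rotation": [0,0,0],"fingers": 1},
  {"translation": [0.6,0.56,0],"rotation": [0,0,0],"fingers": 1},
  {"translation": [0.8,0.75,0],"rotation": [0,0,0],"fingers": 1},
  {"translation": [0.95,0.9,0],"rotation": [0,0,0],"fingers": 1},
])

```text
t: 8.17
position: [0.5888, -0.0339, 0.1806]
tool_rot: [[0.999, 0.001, -0.046], [0.046, -0.0, 0.999], [0.001, -1.0, -0.0]]
ft_force: [0.3, -0.0, 0.1]
finger_gap: 0.0941
```

```bash
python3 - <<'E'
from g import *
o=arm.get_obs();print(o['t'],np.round(o['position'],4))
grip_view('pics/g4.png',{'side':(210,160,240,215,3)},[tf((.643,.018,.045),np.array(circ(22,81))/1000)])
E
```

```text
8.1667 [ 0.5888 -0.0339  0.1806]
[ 0.5888 -0.0339  0.1806] 0.04707365537153138 [ 0.3 -0.   0.1] 8.1667
```

View pics/g4.png

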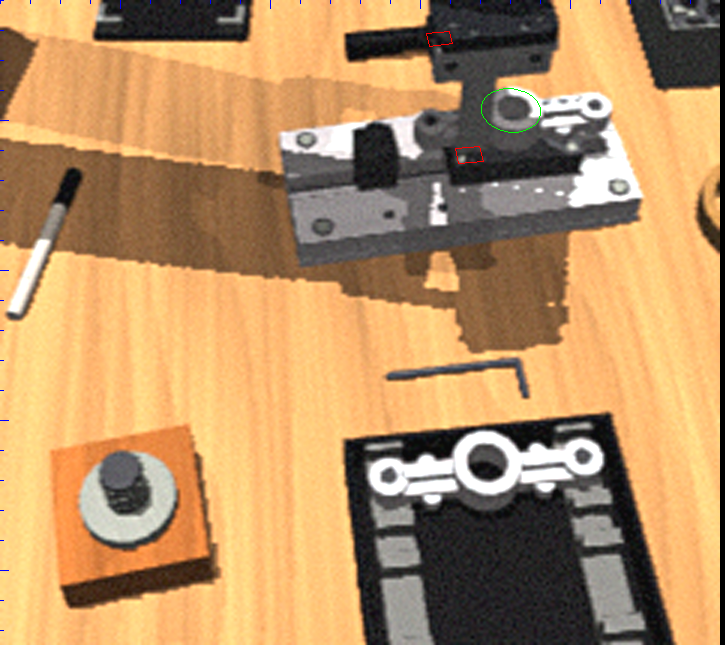

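The gauge is seated and upright in its block at (128,500), and the casting's boss sits on the predicted circle at (511,110). Next I grip the casting.

Emit:
move_arm([
  {"translation": [0.2,0.19,0],"rotation": [0,0,0],"fingers": 1},
  {"translation": [0.363,0.347,0],"rotation": [0,0,0],"fingers": 1},
  {"translation": [0.363,0.347,-0.1],"rotation": [0,0,0],"fingers": 1},
  {"translation": [0.363,0.347,-0.3],"rotation": [0,0,0],"fingers": 1},
  {"translation": [0.363,0.347,-0.45],"rotation": [0,0,0],"fingers": 1},
])

```text
t: 8.63
position: [0.6417, 0.0164, 0.1119]
tool_rot: [[0.999, 0.001, -0.046], [0.046, -0.0, 0.999], [0.001, -1.0, -0.0]]
ft_force: [-0.4, 0.0, -0.6]
finger_gap: 0.094
```

Emit:
move_arm([
  {"translation": [0,0,-0.13],"rotation": [0,0,0],"fingers": 1},
  {"translation": [0,0,-0.2],"rotation": [0,0,0],"fingers": 1},
  {"translation": [0,0,-0.22],"rotation": [0,0,0],"fingers": 0.4},
  {"translation": [0,0,-0.22],"rotation": [0,0,0],"fingers": 0.4},
  {"translation": [0,0,-0.22],"rotation": [0,0,0],"fingers": 0.4},
])

```text
t: 9.05
position: [0.6421, 0.0157, 0.0813]
tool_rot: [[0.999, 0.002, -0.045], [0.045, -0.0, 0.999], [0.002, -1.0, -0.0]]
ft_force: [0.5, 0.1, -0.1]
finger_gap: 0.0775
```

Emit:
move_arm([
  {"translation": [0,0,0],"rotation": [0,0,0],"fingers": 0},
  {"translation": [0,0,0],"rotation": [0,0,0],"fingers": 0},
  {"translation": [0,0,0],"rotation": [0,0,0],"fingers": 0},
  {"translation": [0,0,0],"rotation": [0,0,0],"fingers": 0},
  {"translation": [0,0,0],"rotation": [0,0,0],"fingers": 0},
])

```text
t: 9.47
position: [0.6416, 0.0165, 0.0808]
tool_rot: [[0.999, 0.001, -0.045], [0.045, 0.001, 0.999], [0.001, -1.0, 0.001]]
ft_force: [-1.0, 2.5, 3.4]
finger_gap: 0.0444
```

Emit:
move_arm([
  {"translation": [0,0,0],"rotation": [0,0,0],"fingers": 0},
  {"translation": [0,0,0.03],"rotation": [0,0,0],"fingers": 0},
  {"translation": [0,0,0.1],"rotation": [0,0,0],"fingers": 0},
  {"translation": [0,0,0.25],"rotation": [0,0,0],"fingers": 0},
  {"translation": [0,0,0.4],"rotation": [0,0,0],"fingers": 0},
])

```text
t: 9.88
position: [0.64, 0.0157, 0.1397]
tool_rot: [[0.999, -0.003, -0.045], [0.045, -0.0, 0.999], [-0.003, -1.0, -0.0]]
ft_force: [0.3, 0.1, -1.3]
finger_gap: 0.0437
```

Emit:
move_arm([
  {"translation": [0,-0.1,0.1],"rotation": [0,0,0],"fingers": 0},
  {"translation": [-0.05,-0.3,0.2],"rotation": [0,0,0],"fingers": 0},
  {"translation": [-0.1,-0.52,0.2],"rotation": [0,0,0],"fingers": 0},
  {"translation": [-0.15,-0.76,0.2],"rotation": [0,0,0],"fingers": 0},
  {"translation": [-0.2,-1,0.2],"rotation": [0,0,-0.005],"fingers": 0},
])

```text
t: 10.3
position: [0.6106, -0.1356, 0.1709]
tool_rot: [[1.0, 0.0, -0.03], [0.03, -0.001, 1.0], [0.0, -1.0, -0.001]]
ft_force: [0.6, -0.7, -1.5]
finger_gap: 0.0437
```

Emit:
move_arm([
  {"translation": [-0.05,-0.22,0],"rotation": [0,0,0],"fingers": 0},
  {"translation": [-0.1,-0.44,0],"rotation": [0,0,0],"fingers": 0},
  {"translation": [-0.13,-0.65,0],"rotation": [0,0,0],"fingers": 0},
  {"translation": [-0.15,-0.83,0],"rotation": [0,0,0],"fingers": 0},
  {"translation": [-0.16,-1,0],"rotation": [0,0,0],"fingers": 0},
])

```text
t: 10.72
position: [0.5861, -0.2862, 0.1703]
tool_rot: [[1.0, -0.001, -0.028], [0.028, -0.001, 1.0], [-0.001, -1.0, -0.001]]
ft_force: [0.1, 0.3, -2.2]
finger_gap: 0.0436
```

Emit:
move_arm([
  {"translation": [0,-0.12,0],"rotation": [0,0,0],"fingers": 0},
  {"translation": [0,-0.22,0],"rotation": [0,0,0],"fingers": 0},
  {"translation": [0,-0.227,-0.1],"rotation": [0,0,0],"fingers": 0},
  {"translation": [0,-0.227,-0.25],"rotation": [0,0,0],"fingers": 0},
  {"translation": [0,-0.227,-0.35],"rotation": [0,0,0],"fingers": 0},
])

```text
t: 11.13
position: [0.5865, -0.3167, 0.1147]
tool_rot: [[1.0, -0.002, -0.03], [0.03, 0.002, 1.0], [-0.002, -1.0, 0.002]]
ft_force: [-0.1, 0.1, -2.2]
finger_gap: 0.0438
```

```bash
python3 - <<'E'
from g import *
grip_view('pics/g5.png',{'side':(300,230,160,170,3),'top':(390,110,120,120,3)})
E
```

```text
[ 0.5865 -0.3167  0.1147] 0.021880434474772403 [-0.1  0.1 -2.2] 11.1333
```

View pics/g5.png

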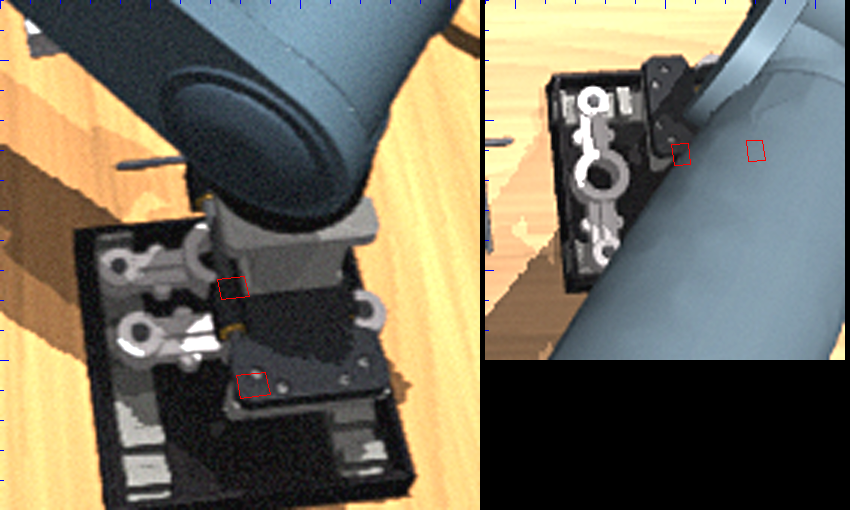

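```bash
python3 - <<'E'
from g import *
z=.1155-.0257+.02
L=np.array([(-.062,0,z),(.062,0,z)])
px=lambda c,x0,y0:(np.array(c)+.5)/3-.5+[x0,y0]
print('held',fit(L,px([(142,332),(370,310)],300,230),'side'))
Lf=np.array([(-.062,.078,.034),(.062,.078,.034)])
print('tray via filled, side left end', fit(Lf,(np.array([(384.5,548.5),(538.5,533.5)])/2.4-.5+[180,90]),'side'))
E
```

```text
held (array([ 0.59221221, -0.31629344,  0.01853278]), np.float64(0.5102899830017831))
tray via filled, side left end (array([ 0.59023431, -0.31659688,  0.02530837]), np.float64(0.18478128393486556))
```

In the side camera the held casting reads (0.592, −0.316) against the slot at (0.590, −0.317), so it is aligned. Lowering.

Emit:
move_arm([
  {"translation": [-0.01,0,-0.1],"rotation": [0,0,0],"fingers": 0},
  {"translation": [-0.01,0,-0.2],"rotation": [0,0,0],"fingers": 0},
  {"translation": [-0.01,0,-0.3],"rotation": [0,0,0],"fingers": 0},
  {"translation": [-0.01,0,-0.4],"rotation": [0,0,0],"fingers": 0},
  {"translation": [-0.01,0,-0.44],"rotation": [0,0,0],"fingers": 0},
])

```text
t: 11.65
position: [0.5844, -0.3168, 0.0482]
tool_rot: [[1.0, -0.004, -0.03], [0.03, 0.003, 1.0], [-0.003, -1.0, 0.003]]
ft_force: [0.2, 0.9, -2.0]
finger_gap: 0.0433
```

Emit:
move_arm([
  {"translation": [0,0,-0.02],"rotation": [0,0,0],"fingers": 0},
  {"translation": [0,0,-0.035],"rotation": [0,0,0],"fingers": 0},
  {"translation": [0,0,-0.045],"rotation": [0,0,0],"fingers": 0},
  {"translation": [0,0,-0.045],"rotation": [0,0,0],"fingers": 0},
  {"translation": [0,0,-0.045],"rotation": [0,0,0],"fingers": 0},
])

```text
t: 12.07
position: [0.5861, -0.3185, 0.0455]
tool_rot: [[1.0, 0.001, -0.029], [0.029, -0.001, 1.0], [0.001, -1.0, -0.001]]
ft_force: [0.3, 0.5, -1.4]
finger_gap: 0.0436
```

Emit:
move_arm([
  {"translation": [0,0,-0.01],"rotation": [0,0,0],"fingers": 0},
  {"translation": [0,0,-0.02],"rotation": [0,0,0],"fingers": 0},
  {"translation": [0,0,-0.03],"rotation": [0,0,0],"fingers": 0},
  {"translation": [0,0,-0.036],"rotation": [0,0,0],"fingers": 0},
  {"translation": [0,0,-0.036],"rotation": [0,0,0],"fingers": 0},
])

```text
t: 12.48
position: [0.5858, -0.3182, 0.0399]
tool_rot: [[1.0, -0.0, -0.029], [0.029, 0.0, 1.0], [-0.0, -1.0, 0.0]]
ft_force: [-2.3, 1.6, 2.6]
finger_gap: 0.0437
```

Emit:
move_arm([
  {"translation": [0,0,0],"rotation": [0,0,0],"fingers": 0.6},
  {"translation": [0,0,0],"rotation": [0,0,0],"fingers": 0.6},
  {"translation": [0,0,0],"rotation": [0,0,0],"fingers": 0.6},
  {"translation": [0,0,0.15],"rotation": [0,0,0],"fingers": 0.6},
  {"translation": [0,0,0.4],"rotation": [0,0,0],"fingers": 0.6},
])

```text
t: 12.9
position: [0.5829, -0.316, 0.0949]
tool_rot: [[1.0, -0.008, -0.029], [0.029, 0.006, 1.0], [-0.007, -1.0, 0.006]]
ft_force: [0.7, -0.4, 0.1]
finger_gap: 0.0562
```

Emit:
move_arm([
  {"translation": [0,0,0.25],"rotation": [0,0,0],"fingers": 1},
  {"translation": [0,0.1,0.5],"rotation": [0,0,0],"fingers": 1},
  {"translation": [0.05,0.35,0.5],"rotation": [0,0,0],"fingers": 1},
  {"translation": [0.1,0.6,0.5],"rotation": [0,0,0],"fingers": 1},
  {"translation": [0.15,0.85,0.5],"rotation": [0,0,0],"fingers": 1},
])

```text
t: 13.32
position: [0.6088, -0.1899, 0.1757]
tool_rot: [[1.0, 0.002, -0.028], [0.028, -0.001, 1.0], [0.002, -1.0, -0.001]]
ft_force: [0.7, 0.7, -0.2]
finger_gap: 0.0863
```

Emit:
move_arm([
  {"translation": [0.05,0.25,0],"rotation": [0,0,0],"fingers": 1},
  {"translation": [0.1,0.5,0],"rotation": [0,0,0],"fingers": 1},
  {"translation": [0.15,0.7,0],"rotation": [0,0,0],"fingers": 1},
  {"translation": [0.2,0.85,0],"rotation": [0,0,0],"fingers": 1},
  {"translation": [0.23,1,0],"rotation": [0,0,0],"fingers": 1},
])

```text
t: 13.73
position: [0.6432, -0.0388, 0.1745]
tool_rot: [[1.0, 0.001, -0.03], [0.03, -0.0, 1.0], [0.001, -1.0, -0.0]]
ft_force: [0.1, -1.2, -0.8]
finger_gap: 0.0942
```

Emit:
move_arm([
  {"translation": [0,0.2,0],"rotation": [0,0,0],"fingers": 1},
  {"translation": [0,0.385,-0.1],"rotation": [0,0,0],"fingers": 1},
  {"translation": [0,0.385,-0.25],"rotation": [0,0,0],"fingers": 1},
  {"translation": [0,0.385,-0.4],"rotation": [0,0,0],"fingers": 1},
  {"translation": [0,0.385,-0.45],"rotation": [0,0,0],"fingers": 1},
])

```text
t: 14.15
position: [0.6406, 0.0181, 0.1032]
tool_rot: [[1.0, -0.005, -0.03], [0.03, 0.001, 1.0], [-0.005, -1.0, 0.001]]
ft_force: [-0.9, -1.3, -1.3]
finger_gap: 0.0941
```

```bash
python3 - <<'E'
from g import *
c=[tf((.643,.017,.023),np.array(rect(100,56,55))/1000)]
grip_view('pics/g6.png',{'side':(290,170,150,200,3),'top':(280,100,110,130,3)},c)
E
```

```text
[0.6406 0.0181 0.1032] 0.04704379257686811 [-0.9 -1.3 -1.3] 14.15
```

View pics/g6.png

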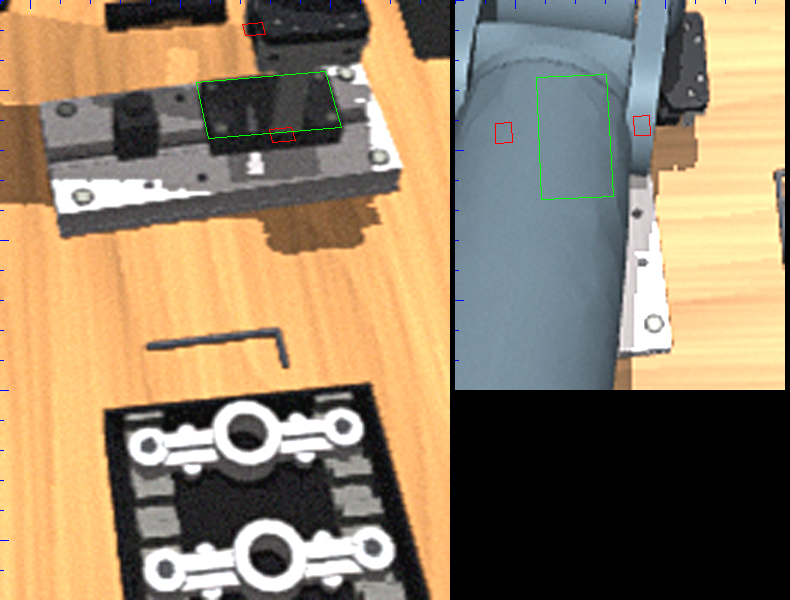

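The casting lies in the empty slot at (270,555), parallel to the fixed one. The riser outline matches the picture. Descending to grip the riser.

Emit:
move_arm([
  {"translation": [0,0,-0.15],"rotation": [0,0,0],"fingers": 1},
  {"translation": [0,0,-0.27],"rotation": [0,0,0],"fingers": 1},
  {"translation": [0,0,-0.33],"rotation": [0,0,0],"fingers": 1},
  {"translation": [0,0,-0.33],"rotation": [0,0,0],"fingers": 1},
  {"translation": [0,0,-0.33],"rotation": [0,0,0],"fingers": 0.5},
])

```text
t: 14.67
position: [0.6433, 0.0168, 0.0583]
tool_rot: [[1.0, 0.001, -0.029], [0.029, -0.0, 1.0], [0.001, -1.0, -0.0]]
ft_force: [0.1, -0.6, 0.9]
finger_gap: 0.0904
```

Emit:
move_arm([
  {"translation": [0,0,0],"rotation": [0,0,0],"fingers": 0},
  {"translation": [0,0,0],"rotation": [0,0,0],"fingers": 0},
  {"translation": [0,0,0],"rotation": [0,0,0],"fingers": 0},
  {"translation": [0,0,0],"rotation": [0,0,0],"fingers": 0},
  {"translation": [0,0,0],"rotation": [0,0,0],"fingers": 0},
])

```text
t: 15.08
position: [0.6431, 0.0176, 0.058]
tool_rot: [[1.0, 0.001, -0.029], [0.029, 0.001, 1.0], [0.001, -1.0, 0.001]]
ft_force: [0.8, 4.1, 1.5]
finger_gap: 0.0572
```

Emit:
move_arm([
  {"translation": [0,0,0],"rotation": [0,0,0],"fingers": 0},
  {"translation": [0,0,0],"rotation": [0,0,0],"fingers": 0},
  {"translation": [0,0,0],"rotation": [0,0,0],"fingers": 0},
  {"translation": [0,0,0],"rotation": [0,0,0],"fingers": 0},
  {"translation": [0,0,0],"rotation": [0,0,0],"fingers": 0},
])

```text
t: 15.5
position: [0.6431, 0.0177, 0.058]
tool_rot: [[1.0, 0.001, -0.029], [0.029, 0.001, 1.0], [0.001, -1.0, 0.001]]
ft_force: [-0.6, 5.5, 5.3]
finger_gap: 0.0557
```

Emit:
move_arm([
  {"translation": [0,0,0.03],"rotation": [0,0,0],"fingers": 0},
  {"translation": [0,0,0.1],"rotation": [0,0,0],"fingers": 0},
  {"translation": [0,0,0.25],"rotation": [0,0,0],"fingers": 0},
  {"translation": [0,0,0.45],"rotation": [0,0,0],"fingers": 0},
  {"translation": [0,0,0.65],"rotation": [0,0,0],"fingers": 0},
])

```text
t: 15.92
position: [0.6412, 0.0165, 0.1544]
tool_rot: [[1.0, -0.004, -0.029], [0.029, -0.001, 1.0], [-0.004, -1.0, -0.001]]
ft_force: [0.8, -0.1, -3.0]
finger_gap: 0.0562
```

Emit:
move_arm([
  {"translation": [-0.1,0.08,0.05],"rotation": [0,0,0],"fingers": 0},
  {"translation": [-0.3,0.25,0.05],"rotation": [0,0,-0.01],"fingers": 0},
  {"translation": [-0.5,0.42,0.05],"rotation": [0,0,-0.025],"fingers": 0},
  {"translation": [-0.7,0.6,0.05],"rotation": [0,0,-0.042],"fingers": 0},
  {"translation": [-0.9,0.77,0.05],"rotation": [0,0,-0.042],"fingers": 0},
])

```text
t: 16.33
position: [0.5056, 0.1328, 0.1618]
tool_rot: [[0.994, -0.001, 0.105], [-0.105, -0.001, 0.994], [-0.001, -1.0, -0.001]]
ft_force: [0.4, 0.0, -4.5]
finger_gap: 0.0558
```

Emit:
move_arm([
  {"translation": [-0.2,0.17,0],"rotation": [0,0,0],"fingers": 0},
  {"translation": [-0.4,0.34,0],"rotation": [0,0,0],"fingers": 0},
  {"translation": [-0.6,0.51,0],"rotation": [0,0,0],"fingers": 0},
  {"translation": [-0.75,0.64,0],"rotation": [0,0,0],"fingers": 0},
  {"translation": [-0.83,0.7,0],"rotation": [0,0,0],"fingers": 0},
])

```text
t: 16.75
position: [0.38, 0.2385, 0.1617]
tool_rot: [[0.995, -0.002, 0.1], [-0.1, -0.001, 0.995], [-0.002, -1.0, -0.001]]
ft_force: [-0.7, -0.4, -4.2]
finger_gap: 0.0557
```

Emit:
move_arm([
  {"translation": [0,0,0],"rotation": [0,0,0],"fingers": 0},
  {"translation": [0,0,-0.15],"rotation": [0,0,0],"fingers": 0},
  {"translation": [0,0,-0.3],"rotation": [0,0,0],"fingers": 0},
  {"translation": [0,0,-0.4],"rotation": [0,0,0],"fingers": 0},
  {"translation": [0,0,-0.4],"rotation": [0,0,0],"fingers": 0},
])

```text
t: 17.17
position: [0.3811, 0.2358, 0.099]
tool_rot: [[0.995, -0.007, 0.103], [-0.103, -0.003, 0.995], [-0.006, -1.0, -0.004]]
ft_force: [-0.6, 0.1, -4.7]
finger_gap: 0.0557
```

```bash
python3 - <<'E'
from g import *
o=arm.get_obs();p=o['position']
c=[tf((p[0],p[1],-.103),np.array(rect(100,56,(p[2]-.003)*1000))/1000),tf((.3836,.238,-.103),np.array(rect(136,92,6))/1000)]
grip_view('pics/g7.png',{'side':(220,110,120,90,5)},c)
E
```

```text
[0.3811 0.2358 0.099 ] 0.02786714477918631 [-0.6  0.1 -4.7] 17.1667
```

View pics/g7.png

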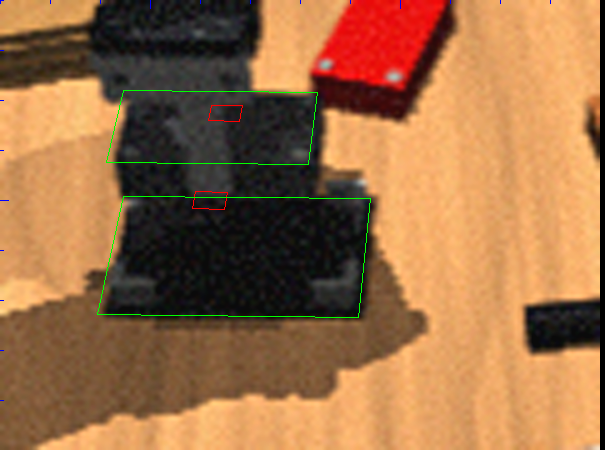

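The held riser sits inside the nest outline, about 2 mm to +x of its prediction, well within the play. Lowering.

Emit:
move_arm([
  {"translation": [0,0.005,-0.1],"rotation": [0,0,0],"fingers": 0},
  {"translation": [0,0.005,-0.2],"rotation": [0,0,0],"fingers": 0},
  {"translation": [0,0.005,-0.3],"rotation": [0,0,0],"fingers": 0},
  {"translation": [0,0.005,-0.38],"rotation": [0,0,0],"fingers": 0},
  {"translation": [0,0.005,-0.4],"rotation": [0,0,0],"fingers": 0},
])

```text
t: 17.63
position: [0.3834, 0.2377, 0.0419]
tool_rot: [[0.995, -0.001, 0.103], [-0.103, -0.001, 0.995], [-0.001, -1.0, -0.001]]
ft_force: [-0.6, 0.6, -3.7]
finger_gap: 0.0554
```

Emit:
move_arm([
  {"translation": [0,0,-0.01],"rotation": [0,0,0],"fingers": 0},
  {"translation": [0,0,-0.02],"rotation": [0,0,0],"fingers": 0},
  {"translation": [0,0,-0.03],"rotation": [0,0,0],"fingers": 0},
  {"translation": [0,0,-0.035],"rotation": [0,0,0],"fingers": 0},
  {"translation": [0,0,-0.035],"rotation": [0,0,0],"fingers": 0},
])

```text
t: 18.05
position: [0.3836, 0.2384, 0.0376]
tool_rot: [[0.995, 0.001, 0.102], [-0.102, 0.0, 0.995], [0.001, -1.0, 0.0]]
ft_force: [0.3, 0.6, -3.9]
finger_gap: 0.0556
```

Emit:
move_arm([
  {"translation": [0,0,-0.01],"rotation": [0,0,0],"fingers": 0},
  {"translation": [0,0,-0.018],"rotation": [0,0,0],"fingers": 0},
  {"translation": [0,0,-0.024],"rotation": [0,0,0],"fingers": 0},
  {"translation": [0,0,-0.026],"rotation": [0,0,0],"fingers": 0},
  {"translation": [0,0,-0.026],"rotation": [0,0,0],"fingers": 0},
])

```text
t: 18.47
position: [0.3833, 0.2384, 0.034]
tool_rot: [[0.995, -0.001, 0.102], [-0.102, -0.0, 0.995], [-0.001, -1.0, -0.0]]
ft_force: [-3.9, -1.6, 4.8]
finger_gap: 0.0558
```

The riser is seated at 0.034 with +5 N. Releasing and going to the end stop.

Emit:
move_arm([
  {"translation": [0,0,0],"rotation": [0,0,0],"fingers": 0.75},
  {"translation": [0,0,0],"rotation": [0,0,0],"fingers": 0.75},
  {"translation": [0,0,0],"rotation": [0,0,0],"fingers": 0.75},
  {"translation": [0,0,0.15],"rotation": [0,0,0],"fingers": 0.75},
  {"translation": [0,0,0.4],"rotation": [0,0,0],"fingers": 0.75},
])

```text
t: 18.88
position: [0.3802, 0.2373, 0.0905]
tool_rot: [[0.995, -0.008, 0.103], [-0.103, -0.003, 0.995], [-0.008, -1.0, -0.003]]
ft_force: [0.5, -0.6, -0.4]
finger_gap: 0.0708
```

Emit:
move_arm([
  {"translation": [0,0,0.25],"rotation": [0,0,0],"fingers": 1},
  {"translation": [0.1,-0.15,0.5],"rotation": [0,0,0.03],"fingers": 1},
  {"translation": [0.23,-0.35,0.5],"rotation": [0,0,0.059],"fingers": 1},
  {"translation": [0.36,-0.55,0.5],"rotation": [0,0,0.059],"fingers": 1},
  {"translation": [0.5,-0.75,0.5],"rotation": [0,0,0.059],"fingers": 1},
])

```text
t: 19.3
position: [0.4596, 0.1247, 0.1698]
tool_rot: [[0.996, 0.004, -0.084], [0.084, 0.0, 0.996], [0.004, -1.0, -0.0]]
ft_force: [0.2, 0.3, 0.1]
finger_gap: 0.0937
```

Emit:
move_arm([
  {"translation": [0.13,-0.2,0],"rotation": [0,0,0],"fingers": 1},
  {"translation": [0.26,-0.4,0],"rotation": [0,0,0],"fingers": 1},
  {"translation": [0.4,-0.6,0],"rotation": [0,0,0],"fingers": 1},
  {"translation": [0.5,-0.75,0],"rotation": [0,0,0],"fingers": 1},
  {"translation": [0.533,-0.805,0],"rotation": [0,0,0],"fingers": 1},
])

```text
t: 19.72
position: [0.5401, 0.002, 0.1686]
tool_rot: [[0.997, 0.002, -0.079], [0.079, -0.001, 0.997], [0.001, -1.0, -0.001]]
ft_force: [0.6, 0.2, 0.7]
finger_gap: 0.0941
```

Emit:
move_arm([
  {"translation": [0,0,0],"rotation": [0,0,0],"fingers": 1},
  {"translation": [0,0,-0.15],"rotation": [0,0,0],"fingers": 1},
  {"translation": [0,0,-0.35],"rotation": [0,0,0],"fingers": 1},
  {"translation": [0,0,-0.43],"rotation": [0,0,0],"fingers": 1},
  {"translation": [0,0,-0.43],"rotation": [0,0,0],"fingers": 1},
])

```text
t: 20.13
position: [0.5348, 0.0068, 0.1002]
tool_rot: [[0.996, -0.007, -0.084], [0.084, 0.002, 0.996], [-0.007, -1.0, 0.002]]
ft_force: [-0.3, 0.4, 0.1]
finger_gap: 0.0939
```

```bash
python3 - <<'E'
from g import *
c=[tf((.539,.0047,.082),np.array(rect(30,30,70))/1000)]
grip_view('pics/g8.png',{'side':(220,110,180,150,4)},c)
E
```

```text
[0.5348 0.0068 0.1002] 0.04693949005423291 [-0.3  0.4  0.1] 20.1333
```

View pics/g8.png

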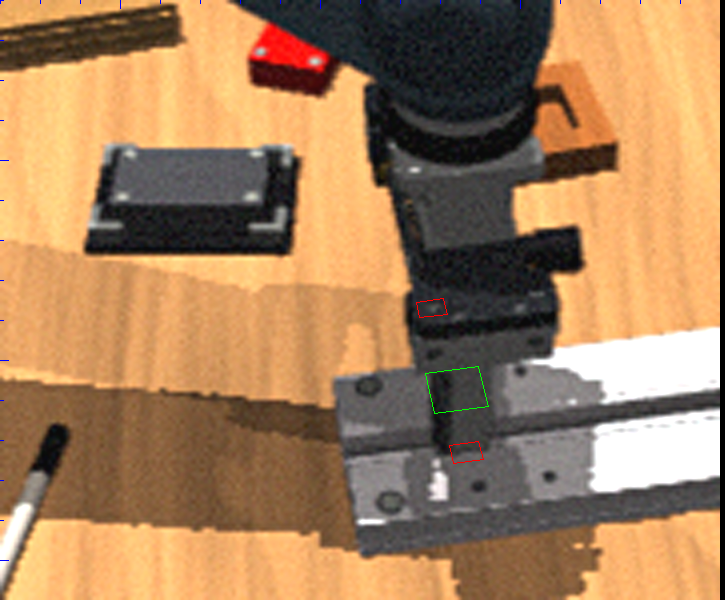

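The riser lies flat inside the four angles at (190,180), and the stop is where predicted. Descending and gripping the stop.

Emit:
move_arm([
  {"translation": [0,0,-0.15],"rotation": [0,0,0],"fingers": 1},
  {"translation": [0,0,-0.25],"rotation": [0,0,0],"fingers": 1},
  {"translation": [0,0,-0.31],"rotation": [0,0,0],"fingers": 1},
  {"translation": [0,0,-0.32],"rotation": [0,0,0],"fingers": 0.5},
  {"translation": [0,0,-0.32],"rotation": [0,0,0],"fingers": 0.5},
])

```text
t: 20.6
position: [0.5385, 0.0053, 0.0564]
tool_rot: [[0.997, 0.001, -0.083], [0.083, -0.0, 0.997], [0.001, -1.0, -0.0]]
ft_force: [0.3, -0.1, 0.9]
finger_gap: 0.0841
```

Emit:
move_arm([
  {"translation": [0,0,0],"rotation": [0,0,0],"fingers": 0},
  {"translation": [0,0,0],"rotation": [0,0,0],"fingers": 0},
  {"translation": [0,0,0],"rotation": [0,0,0],"fingers": 0},
  {"translation": [0,0,0],"rotation": [0,0,0],"fingers": 0},
  {"translation": [0,0,0],"rotation": [0,0,0],"fingers": 0},
])

```text
t: 21.02
position: [0.5384, 0.0051, 0.0561]
tool_rot: [[0.997, 0.001, -0.083], [0.083, -0.0, 0.997], [0.001, -1.0, -0.0]]
ft_force: [0.7, 0.4, -0.5]
finger_gap: 0.051
```

Emit:
move_arm([
  {"translation": [0,0,0],"rotation": [0,0,0],"fingers": 0},
  {"translation": [0,0,0],"rotation": [0,0,0],"fingers": 0},
  {"translation": [0,0,0],"rotation": [0,0,0],"fingers": 0},
  {"translation": [0,0,0],"rotation": [0,0,0],"fingers": 0},
  {"translation": [0,0,0],"rotation": [0,0,0],"fingers": 0},
])

```text
t: 21.43
position: [0.5382, 0.0053, 0.0557]
tool_rot: [[0.997, 0.0, -0.083], [0.083, 0.0, 0.997], [0.0, -1.0, 0.0]]
ft_force: [-0.5, 1.0, 0.5]
finger_gap: 0.0297
```

Emit:
move_arm([
  {"translation": [0,0,0.01],"rotation": [0,0,0],"fingers": 0},
  {"translation": [-0.04,-0.0033,0.01],"rotation": [0,0,0],"fingers": 0},
  {"translation": [-0.1,-0.0082,0.01],"rotation": [0,0,0],"fingers": 0},
  {"translation": [-0.18,-0.015,0.01],"rotation": [0,0,0],"fingers": 0},
  {"translation": [-0.26,-0.021,0.01],"rotation": [0,0,0],"fingers": 0},
])

```text
t: 21.85
position: [0.4974, 0.002, 0.0566]
tool_rot: [[0.997, -0.002, -0.083], [0.083, 0.0, 0.997], [-0.002, -1.0, 0.0]]
ft_force: [0.9, 0.4, -3.0]
finger_gap: 0.0298
```

Emit:
move_arm([
  {"translation": [-0.08,-0.0066,0],"rotation": [0,0,0],"fingers": 0},
  {"translation": [-0.16,-0.013,0],"rotation": [0,0,0],"fingers": 0},
  {"translation": [-0.24,-0.02,0],"rotation": [0,0,0],"fingers": 0},
  {"translation": [-0.33,-0.027,0],"rotation": [0,0,0],"fingers": 0},
  {"translation": [-0.4,-0.033,0],"rotation": [0,0,0],"fingers": 0},
])

```text
t: 22.27
position: [0.4368, -0.0028, 0.0564]
tool_rot: [[0.997, -0.002, -0.083], [0.083, 0.0, 0.997], [-0.002, -1.0, 0.001]]
ft_force: [-0.3, -0.5, -3.1]
finger_gap: 0.0296
```

It slid freely and is now 16 mm clear of the plate end. Lifting, then turning it so the foot's long side lies along the pocket's 47 mm.

Emit:
move_arm([
  {"translation": [0,0,0.06],"rotation": [0,0,0],"fingers": 0},
  {"translation": [0,0,0.2],"rotation": [0,0,0],"fingers": 0},
  {"translation": [0,0,0.4],"rotation": [0,0,0],"fingers": 0},
  {"translation": [0,0,0.6],"rotation": [0,0,0],"fingers": 0},
  {"translation": [0,0,0.8],"rotation": [0,0,0],"fingers": 0},
])

```text
t: 22.68
position: [0.4387, -0.0029, 0.1788]
tool_rot: [[0.997, -0.0, -0.083], [0.083, -0.0, 0.997], [-0.0, -1.0, -0.0]]
ft_force: [1.1, 1.0, -4.0]
finger_gap: 0.0299
```

Emit:
move_arm([
  {"translation": [0.08,0.13,0.05],"rotation": [0,0,-0.038],"fingers": 0},
  {"translation": [0.17,0.26,0.05],"rotation": [0,0,-0.076],"fingers": 0},
  {"translation": [0.25,0.39,0.05],"rotation": [0,0,-0.114],"fingers": 0},
  {"translation": [0.33,0.52,0.05],"rotation": [0,0,-0.152],"fingers": 0},
  {"translation": [0.41,0.65,0.05],"rotation": [0,0,-0.19],"fingers": 0},
])

```text
t: 23.1
position: [0.501, 0.0955, 0.1853]
tool_rot: [[0.868, 0.001, 0.497], [-0.497, -0.0, 0.868], [0.001, -1.0, 0.0]]
ft_force: [0.2, -0.4, -3.9]
finger_gap: 0.03
```

Emit:
move_arm([
  {"translation": [0.08,0.13,0],"rotation": [0,0,-0.038],"fingers": 0},
  {"translation": [0.17,0.26,0],"rotation": [0,0,-0.076],"fingers": 0},
  {"translation": [0.25,0.39,0],"rotation": [0,0,-0.114],"fingers": 0},
  {"translation": [0.33,0.52,0],"rotation": [0,0,-0.152],"fingers": 0},
  {"translation": [0.41,0.65,0],"rotation": [0,0,-0.19],"fingers": 0},
])

```text
t: 23.52
position: [0.5625, 0.1931, 0.185]
tool_rot: [[0.439, -0.0, 0.899], [-0.899, -0.0, 0.439], [0.0, -1.0, -0.0]]
ft_force: [0.0, 0.2, -3.4]
finger_gap: 0.0298
```

Emit:
move_arm([
  {"translation": [0.1,0.15,0],"rotation": [0,0,-0.038],"fingers": 0},
  {"translation": [0.2,0.3,0],"rotation": [0,0,-0.076],"fingers": 0},
  {"translation": [0.3,0.45,0],"rotation": [0,0,-0.099],"fingers": 0},
  {"translation": [0.38,0.58,0],"rotation": [0,0,-0.099],"fingers": 0},
  {"translation": [0.4,0.635,0],"rotation": [0,0,-0.099],"fingers": 0},
])

```text
t: 23.93
position: [0.6231, 0.2893, 0.1849]
tool_rot: [[0.15, 0.001, 0.989], [-0.989, 0.001, 0.15], [-0.001, -1.0, 0.001]]
ft_force: [0.2, -0.1, -3.2]
finger_gap: 0.0299
```

Emit:
move_arm([
  {"translation": [0,0,-0.1],"rotation": [0,0,0],"fingers": 0},
  {"translation": [0,0,-0.3],"rotation": [0,0,0],"fingers": 0},
  {"translation": [0,0,-0.5],"rotation": [0,0,0],"fingers": 0},
  {"translation": [0,0,-0.55],"rotation": [0,0,0],"fingers": 0},
  {"translation": [0,0,-0.55],"rotation": [0,0,0],"fingers": 0},
])

```text
t: 24.35
position: [0.6188, 0.2855, 0.0977]
tool_rot: [[0.148, -0.008, 0.989], [-0.989, -0.003, 0.148], [0.001, -1.0, -0.009]]
ft_force: [-0.2, -0.1, -2.7]
finger_gap: 0.0297
```

```bash
python3 - <<'E'
from g import *
o=arm.get_obs();p=np.array(o['position']);print(p,o['finger_gap'],o['ft_force'],np.degrees(np.arctan2(-o['tool_rot'][0][2],o['tool_rot'][1][2])),o['joints'][5])
z=(p[2]-.0462)*1000
c=[tf((p[0],p[1],np.radians(-81.4)),np.array(rect(30,22,z))/1000),tf((.623,.288,np.radians(8.6)),np.array(rect(39,47,25))/1000)]
grip_view('pics/g9.png',{'side':(300,90,110,100,4),'top':(170,110,90,100,4)},c)
E
```

```text
[0.61882896 0.28548896 0.09770924] 0.029712826049951107 [-0.19244103 -0.12767291 -2.70715949] -81.51357842374651 6.782329441863367
[0.6188 0.2855 0.0977] 0.014856413024975553 [-0.2 -0.1 -2.7] 24.35
```

View pics/g9.png

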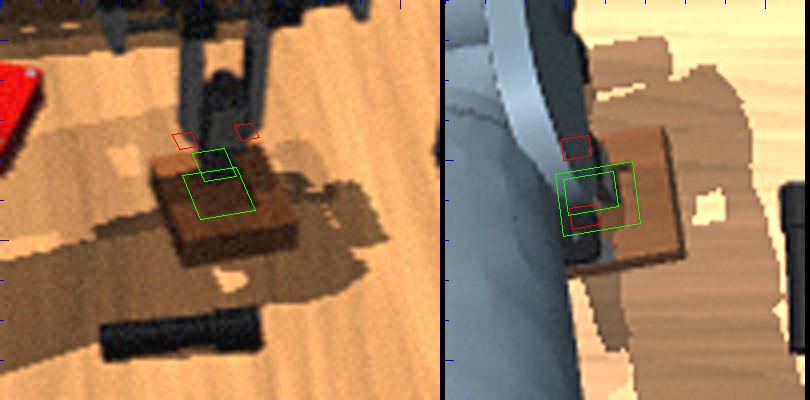

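The stop hangs upright over the pocket. Allowing for motion lag the offset is a few mm against 8 mm of play, so I'm lowering in stages.

Emit:
move_arm([
  {"translation": [0,0,0],"rotation": [0,0,0],"fingers": 0},
  {"translation": [0,0,-0.07],"rotation": [0,0,0],"fingers": 0},
  {"translation": [0,0,-0.14],"rotation": [0,0,0],"fingers": 0},
  {"translation": [0,0,-0.18],"rotation": [0,0,0],"fingers": 0},
  {"translation": [0,0,-0.22],"rotation": [0,0,0],"fingers": 0},
])

```text
t: 24.87
position: [0.6216, 0.2871, 0.0679]
tool_rot: [[0.148, -0.001, 0.989], [-0.989, -0.0, 0.148], [0.0, -1.0, -0.001]]
ft_force: [-0.2, -0.6, -3.8]
finger_gap: 0.0298
```

Emit:
move_arm([
  {"translation": [0,0,-0.015],"rotation": [0,0,0],"fingers": 0},
  {"translation": [0,0,-0.03],"rotation": [0,0,0],"fingers": 0},
  {"translation": [0,0,-0.045],"rotation": [0,0,0],"fingers": 0},
  {"translation": [0,0,-0.055],"rotation": [0,0,0],"fingers": 0},
  {"translation": [0,0,-0.055],"rotation": [0,0,0],"fingers": 0},
])

```text
t: 25.28
position: [0.6221, 0.2873, 0.0608]
tool_rot: [[0.148, -0.0, 0.989], [-0.989, -0.0, 0.148], [0.0, -1.0, -0.0]]
ft_force: [0.0, -0.1, -3.1]
finger_gap: 0.0297
```

No contact below the block's top, so it is in the pocket. Now the last 6 mm.

Emit:
move_arm([
  {"translation": [0,0,-0.012],"rotation": [0,0,0],"fingers": 0},
  {"translation": [0,0,-0.022],"rotation": [0,0,0],"fingers": 0},
  {"translation": [0,0,-0.03],"rotation": [0,0,0],"fingers": 0},
  {"translation": [0,0,-0.036],"rotation": [0,0,0],"fingers": 0},
  {"translation": [0,0,-0.038],"rotation": [0,0,0],"fingers": 0},
])

```text
t: 25.7
position: [0.6221, 0.2873, 0.0552]
tool_rot: [[0.148, -0.0, 0.989], [-0.989, -0.0, 0.148], [0.0, -1.0, -0.0]]
ft_force: [-0.1, -0.0, -1.5]
finger_gap: 0.0298
```

Emit:
move_arm([
  {"translation": [0,0,-0.003],"rotation": [0,0,0],"fingers": 0},
  {"translation": [0,0,-0.006],"rotation": [0,0,0],"fingers": 0},
  {"translation": [0,0,-0.006],"rotation": [0,0,0],"fingers": 0},
  {"translation": [0,0,-0.006],"rotation": [0,0,0],"fingers": 0},
  {"translation": [0,0,-0.006],"rotation": [0,0,0],"fingers": 0},
])

```text
t: 26.12
position: [0.6222, 0.2873, 0.0552]
tool_rot: [[0.148, -0.0, 0.989], [-0.989, -0.0, 0.148], [0.0, -1.0, -0.0]]
ft_force: [-5.2, -2.4, 5.5]
finger_gap: 0.0298
```

It is on the floor. Releasing, rising and clearing the view.

Emit:
move_arm([
  {"translation": [0,0,0],"rotation": [0,0,0],"fingers": 0.6},
  {"translation": [0,0,0],"rotation": [0,0,0],"fingers": 0.6},
  {"translation": [0,0,0],"rotation": [0,0,0],"fingers": 0.6},
  {"translation": [0,0,0.12],"rotation": [0,0,0],"fingers": 0.6},
  {"translation": [0,0,0.35],"rotation": [0,0,0],"fingers": 0.6},
])

```text
t: 26.53
position: [0.619, 0.2863, 0.102]
tool_rot: [[0.148, -0.009, 0.989], [-0.989, -0.002, 0.148], [0.001, -1.0, -0.009]]
ft_force: [-0.2, 0.0, 0.1]
finger_gap: 0.0557
```

Emit:
move_arm([
  {"translation": [0,0,0.25],"rotation": [0,0,0],"fingers": 0.6},
  {"translation": [0,0,0.5],"rotation": [0,0,0],"fingers": 0.6},
  {"translation": [-0.1,0.15,0.75],"rotation": [0,0,0],"fingers": 0.6},
  {"translation": [-0.25,0.3,0.9],"rotation": [0,0,0],"fingers": 0.6},
  {"translation": [-0.4,0.45,0.9],"rotation": [0,0,0],"fingers": 0.6},
])

```text
t: 26.95
position: [0.565, 0.3564, 0.2497]
tool_rot: [[0.146, 0.012, 0.989], [-0.989, 0.005, 0.146], [-0.003, -1.0, 0.013]]
ft_force: [0.6, 0.0, 1.3]
finger_gap: 0.0566
```

Emit:
move_arm([
  {"translation": [-0.2,0.15,0],"rotation": [0,0,0],"fingers": 0.6},
  {"translation": [-0.4,0.3,0],"rotation": [0,0,0],"fingers": 0.6},
  {"translation": [-0.6,0.45,0],"rotation": [0,0,0],"fingers": 0.6},
  {"translation": [-0.8,0.6,0],"rotation": [0,0,0],"fingers": 0.6},
  {"translation": [-1,0.75,0],"rotation": [0,0,0],"fingers": 0.6},
])

```text
t: 27.37
position: [0.4108, 0.4682, 0.2419]
tool_rot: [[0.148, 0.001, 0.989], [-0.989, 0.001, 0.148], [-0.001, -1.0, 0.001]]
ft_force: [0.3, 1.1, 0.1]
finger_gap: 0.0565
```

Emit:
move_arm([
  {"translation": [-0.2,0.15,0],"rotation": [0,0,0],"fingers": 0.6},
  {"translation": [-0.4,0.3,0],"rotation": [0,0,0],"fingers": 0.6},
  {"translation": [-0.6,0.45,0],"rotation": [0,0,0],"fingers": 0.6},
  {"translation": [-0.8,0.6,0],"rotation": [0,0,0],"fingers": 0.6},
  {"translation": [-0.9,0.7,0],"rotation": [0,0,0],"fingers": 0.6},
])

```text
t: 27.78
position: [0.274, 0.574, 0.2419]
tool_rot: [[0.151, -0.0, 0.989], [-0.989, 0.001, 0.151], [-0.001, -1.0, -0.0]]
ft_force: [0.1, -1.0, -0.3]
finger_gap: 0.0566
```

```bash
python3 - <<'E'
from g import *
a=arm.snapshot('top'); b=arm.snapshot('side'); o=arm.get_obs(); print(o['t'],o['position'],np.round(o['ft_force'],1))
f=lambda i,x,y,w,h,s:cv2.convertScaleAbs(cv2.resize(i[y:y+h,x:x+w],None,fx=s,fy=s,interpolation=cv2.INTER_CUBIC),alpha=1.4,beta=10)
t=np.hstack([f(a,180,130,80,80,3),f(a,200,220,60,80,3),f(a,400,125,100,80,3)])[:,:790]
u=np.hstack([f(a,405,230,80,80,3),f(b,330,115,60,80,3),f(b,235,135,70,80,3),f(b,220,295,55,80,3)])[:,:790]
W=max(t.shape[1],u.shape[1]); p=lambda i:cv2.copyMakeBorder(i,0,4,0,W-i.shape[1],cv2.BORDER_CONSTANT)
cv2.imwrite('pics/end.png',np.vstack([p(t),p(u)]))
E
```

```text
27.8833 [0.27456439 0.57415555 0.24175879] [ 0.3 -0.9 -0.4]
```

View pics/end.png

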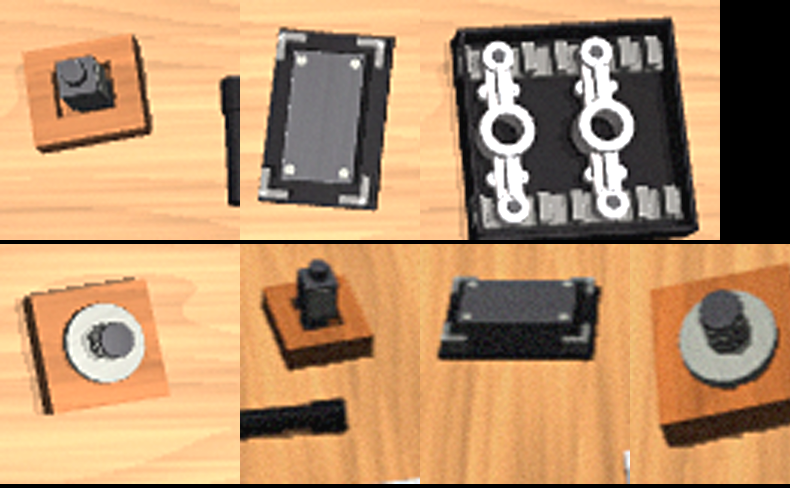

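The final picture shows all four parts upright in their places: the stop in its pocket (85,85), the riser central in the nest (325,118), the castings about 78 mm apart in the tray, and the gauge flange on its block (105,343). Handing in.

```bash
python3 -c "
from workcell import arm
print(arm.job_done())"
```

```text
the job is handed in; nothing more can be done
None
```

I took the stack apart, put all four parts away, and handed the job in at about 28 s of the 115 s allowed. I don't have the verdict, because the hand-in reports none.

- **Gauge:** it went into its block with a final contact force of about 6 N. Its flange lies about 3 mm or less from the middle of the block in the last picture.
- **Casting:** it lies in the empty slot, parallel to the fixed casting and about 75–78 mm from it.
- **Riser:** it lies flat inside the four angles, about 2 mm from the middle of the nest.
- **Stop:** it slid out of the T-slot without resistance. I turned it 90° so its foot fits the pocket with more room, and it touched the pocket floor at the expected height.

In the last pictures all four parts stand upright. The arm is clear of everything, with no force on the gripper.

Two of my checks disagreed slightly:

- **Cameras:** the side camera placed things 2–4 mm further along x than the top camera and arm did. This is within the fit clearances.
- **Position readings:** those taken right after vertical moves were 2–4 mm off until the arm settled.

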